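# Hold the right test-jig plunger at the gauge bar

## Task

The test jig in the vise has three nests, each with a spring-loaded plunger directly behind it: find the nest in which the long many-legged chip lies, and push that nest's plunger down until the top of its cap is level with the top of the gauge bar, without ever driving it to its bottom stop. Keep it steadily at that level for at least three seconds so that the meter can be read, and finish while still holding it down there, not letting go. Leave the other two plungers, the parts in the nests and the tools on the desk alone.

Things in the scene. Friction and masses are not known exactly. Their poses are not given: they have to be found in the camera images.
- nest_left (a point): centre of the floor of the left nest (+y end, the robot's left): an open tray 58 x 26 mm inside, its grey walls 6 mm high, on the jig's aluminium plate, 112 mm above the desk. x axis points from the nest to its own plunger (away from the robot, turned with the vise by up to 0.3 rad), z up.
- nest_middle (a point): centre of the floor of the middle nest (middle): an open tray 58 x 26 mm inside, its grey walls 6 mm high, on the jig's aluminium plate, 112 mm above the desk. x axis points from the nest to its own plunger (away from the robot, turned with the vise by up to 0.3 rad), z up.
- nest_right (a point): centre of the floor of the right nest (-y end, the robot's right): an open tray 58 x 26 mm inside, its grey walls 6 mm high, on the jig's aluminium plate, 112 mm above the desk. x axis points from the nest to its own plunger (away from the robot, turned with the vise by up to 0.3 rad), z up.
- cap_left_top (a point): centre of the flat top of the left plunger's cap: a black disc 32 mm across and 11 mm thick on a 10 mm steel stem, 70 mm behind the centre of the left nest (seen from the robot); 171 mm above the desk when not pressed. The three plungers stand in a row, 65 mm apart. It moves with the plunger.
- cap_middle_top (a point): centre of the flat top of the middle plunger's cap: a black disc 32 mm across and 11 mm thick on a 10 mm steel stem, 70 mm behind the centre of the middle nest (seen from the robot); 171 mm above the desk when not pressed. The three plungers stand in a row, 65 mm apart. It moves with the plunger.
- cap_right_top (a point): centre of the flat top of the right plunger's cap: a black disc 32 mm across and 11 mm thick on a 10 mm steel stem, 70 mm behind the centre of the right nest (seen from the robot); 171 mm above the desk when not pressed. The three plungers stand in a row, 65 mm apart. It moves with the plunger.
- plunger_left (a joint): travel of the left plunger in m: 0 up, grows as it is pushed straight down, 0.030 is its bottom stop. A spring brings it back: about 3.5 N to start it, 300 N/m more with travel.
- plunger_middle (a joint): travel of the middle plunger in m: 0 up, grows as it is pushed straight down, 0.030 is its bottom stop. A spring brings it back: about 3.5 N to start it, 300 N/m more with travel.
- plunger_right (a joint): travel of the right plunger in m: 0 up, grows as it is pushed straight down, 0.030 is its bottom stop. A spring brings it back: about 3.5 N to start it, 300 N/m more with travel.
- gauge_bar_top (a point): middle of the top face of the gauge bar: a straight steel bar 222 mm long, 8 x 8 mm, lying level behind the three plungers (42 mm beyond the cap centres), clamped to two 8 mm posts with brass blocks. Its height is set differently each time, 7 to 23 mm below the tops of the unpressed caps; z up. The posts stand 105 mm to either side of the middle and reach 174 mm above the desk.
- chip_center (a point): centre of the long chip: black, 52 x 16 x 9 mm with a row of 20 steel legs on each long side, lying loose lengthwise in one of the nests.
- relay_center (a point): centre of the relay: a plain black block 26 x 20 x 17 mm, loose in another nest.
- capacitor_center (a point): centre of the capacitor: a black can 19 mm across, 24 mm tall, standing loose in the remaining nest.
- pliers: bent-nose pliers with yellow grips, 160 mm long, lying on the desk, 14 mm high; bystander. Origin at the pivot, on the desk.
- chip_tube: translucent pink chip tube, 220 x 13 x 12 mm, lying on the desk; bystander. Origin under its middle.
- magnifier: glass magnifier in a brass ring 68 mm across with a wooden handle, 160 mm long in all, lying on the desk; bystander. Origin between ring and handle.
- probe: black multimeter probe, 125 mm long, 14 mm thick, lying on the desk; bystander. Origin near its middle.
- vise: dark cast-iron vise clamped to the far edge of the desk, the test jig (aluminium plate 175 x 235 mm, top 112 mm above the desk) fast in its jaws; handle on the far side. It does not move. Origin on the desk under the jaws; x towards the handle, y to the left along the row of plungers. The plungers stand 5 mm along +x from the origin.
There are look-alikes about, which are no part of the job. What is shaped like the part that bears chip_center but purple or turquoise is not meant.

How it is judged:
By the outcome, as a careful person would: the job done as asked, in the order asked, and still so for the second after the job is handed in, while the arm keeps its last pose, push and grip.
It also fails if it takes over 38 s, if anything falls off the work surface, if the arm or the gripper's body presses on something with over 40 N, if the wrist force passes 120 N, or if a joint passes its speed limit or range.

## Robot

A 7-joint arm with a two-finger parallel gripper is mounted at the origin on the work surface. World frame = base frame: x ahead of the robot, y to its left, z up, the work surface at z = 0. Lengths are in m, angles in rad, forces in N, time in s.
With the tool pointing down it reaches from about 0.425 to 0.925 m from the base axis. Payload 6.8 kg.
Tool frame: the origin (TCP) lies midway between the tips of the shut fingers; the grasp point (between the pads) lies 19 mm behind it; z points along the fingers, y is the direction in which the jaws open and shut (so a half turn about z gives the same grasp; the last joint's range is limited). The gripper opens to 85 mm and grips with 20 to 120 N. Pads are 22 mm wide; open, the fingers measure 114 mm over their backs; the gripper's body (76 mm by 85 mm) begins 54 mm behind the grasp point. The pads swing forward as they close: fully open they stand 13 mm farther back than shut.
Start: joints at [-1.309, 0.477, 0.022, 1.555, -0.011, 1.109, -0.083], TCP at [0.244, 0.629, 0.231] pointing down, gripper open.
Joint ranges: [-2.96, 2.96], [-0.34, 2.1], [-1.41, 1.46], [0.24, 2.44], [-1.37, 4.51], [0.17, 1.92], [-2.96, 2.96]. Speed limits (rad/s): [2.39, 2.39, 3.14, 3.14, 3.14, 3.14, 3.14].

## Interface

Orientations are given as [roll, pitch, yaw] about the fixed x, y, z axes, in that order (R = Rz(yaw) Ry(pitch) Rx(roll)).
In Python, from bench import arm gives the robot as it stands.
- The arm moves only by the tool send_rows, never from a script. Its argument "moves" is a list of rows, each a list of 5 numbers: the closure, from 0 (fully open) to 1 (shut), then the shift along the tool's x, y, z in m, then the turn about the tool's z in rad. In form: [[fingers, x, y, z, spin], ...]. A call has 1 to 10 rows; each row is the pose to reach, as a shift and turn from the pose commanded when the call began, along the tool's axes at that moment; what a row does not reach only later rows make up. A row lasts 1/8 s, in which the tool goes at most 62.5 mm and 10.7 degrees, less where a joint would pass 70% of its speed; a pose out of reach is approached as far as the arm can. A call with a gripper value outside its range is refused whole. The fingers move at their own pace and stop on an object; "force" is the grip in N (left out, the last holds). Time passes only in rows, so rows that repeat a pose let the fingers close. It gives the time, the measured TCP pose, the force and the opening at its end, in the units of the state.
- arm.get_state(): the state, without advancing time (a new reading comes with each control period).
- arm.read_camera(name): name is "scene" or "top"; returns a dict with "pixels" (384x512x3 uint8, red, green, blue), "mtx" (3x3 intrinsics, pixels), "xyz" and "rotation" of the camera in the world. Camera axes: x right, y down, z forward; pixel columns grow to the right and rows downward; lengths in m; the calibration is good to about 2 mm. A picture is of the moment at which its call begins. There is no depth.
- arm.sign_off(): hands the job in, once; it reports no verdict.
The state is a dict: "clock": time; "joints": joint angles; "dq": joint speeds; "joint_torque": joint torques, N m; "tcp_pos": TCP position; "tool_rot": TCP orientation; "force": force on the tool from outside, world axes, zero at the start; "moment": the same for the moment, N m; "opening": opening from 0.0 (shut) to 1.0 (fully open).
Only numpy, scipy, OpenCV 4.12 (cv2) and the standard library are available. Lean on these libraries where they do the work, as an engineer would, in place of code of your own. Each camera call takes 0.05 s, during which the arm holds its last target.

## Working session

There is one attempt and no reset: what is moved stays moved. The work goes in short steps, Python scripts to look and compute and a tool call to move; the robot and the scene stay as the last step left them, time stands still between calls to the robot, and variables do not carry over. Pictures are saved under pics/ and viewed, and the job is handed in when it is done.

Besides the shell and the picture viewer there is one more tool, called after "Request:" as name(argument=value, ...) on one line, values as JSON. send_rows: Moves the arm, as the interface text tells. Its arguments: {"type":"object","properties":{"moves":{"type":"array"},"force":{"type":"number"}},"required":["moves"]}

```bash
mkdir -p pics; ls
python3 - <<'E'
from bench import arm
import cv2,pickle
s=arm.get_state();print(s)
d={}
for n in("scene","top"):
    c=arm.read_camera(n);d[n]=c;print(n,c['mtx'],c['xyz'],c['rotation'])
    cv2.imwrite(f'pics/{n}0.png',c['pixels'][:,:,::-1])
pickle.dump(d,open('c0.pkl','wb'))
E
```

```text
pics
{'clock': 0.0, 'joints': array([-1.30910935,  0.47777504,  0.02232881,  1.55643752, -0.01151688,
        1.10931668, -0.0830682 ]), 'dq': array([-6.79728867e-05, -1.70273127e-03, -3.37093992e-04,  1.49890744e-03,
       -3.76964400e-04,  1.11637305e-03, -3.32486540e-03]), 'joint_torque': array([ 6.30623617e-05, -5.96450043e+01,  1.60799470e+00, -2.81205654e+01,
        1.23850303e-02,  9.54504241e-03,  9.36884021e-06]), 'tcp_pos': array([0.24374571, 0.62882156, 0.23034819]), 'tool_rot': array([-3.13978738e+00,  1.13576477e-04,  2.77186150e+00]), 'force': array([0.05985798, 0.512095  , 0.73311777]), 'moment': array([ 0.03662071,  0.00672518, -0.05625454]), 'opening': 0.9998451459840235}
scene [[363.78485167   0.         253.5341404 ]
 [  0.         363.78485167 185.41642096]
 [  0.           0.           1.        ]] [ 1.21041963 -0.29820014  0.68646844] [-2.23559922 -0.00902994  1.15056986]
top [[377.17362219   0.         257.99366064]
 [  0.         377.17362219 188.89317734]
 [  0.           0.           1.        ]] [0.43089855 0.02061067 0.85723712] [-3.02005555  0.02993577 -1.56487951]
```

View pics/scene0.png

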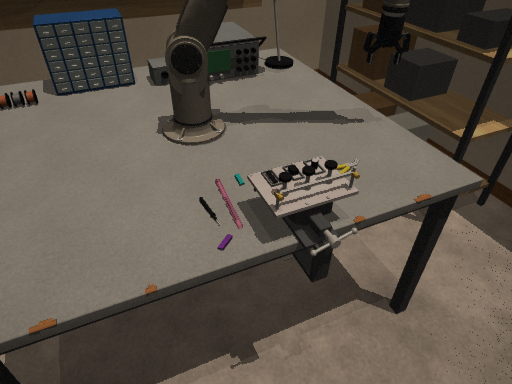

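View pics/top0.png

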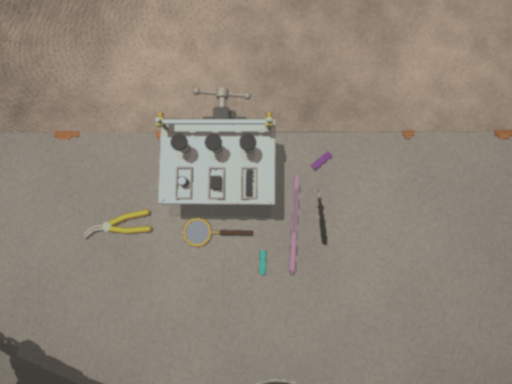

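Run:
```python
import cv2
t=cv2.imread('pics/top0.png')[90:220,145:290];s=cv2.imread('pics/scene0.png')[145:225,235:375]
cv2.imwrite('pics/t1.png',cv2.resize(t,None,fx=4.6,fy=4.6,interpolation=cv2.INTER_CUBIC)[:600])
cv2.imwrite('pics/s1.png',cv2.resize(s,None,fx=5.5,fy=5.5,interpolation=cv2.INTER_CUBIC))
```

```text
(no output)
```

View pics/t1.png

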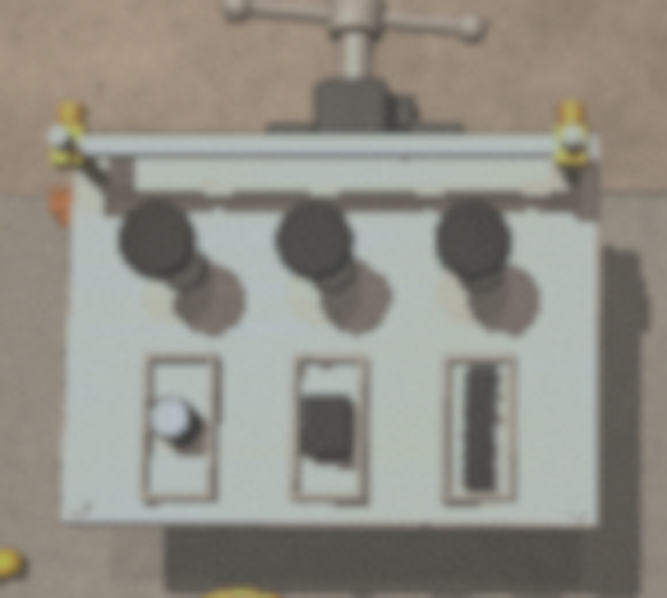

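View pics/s1.png

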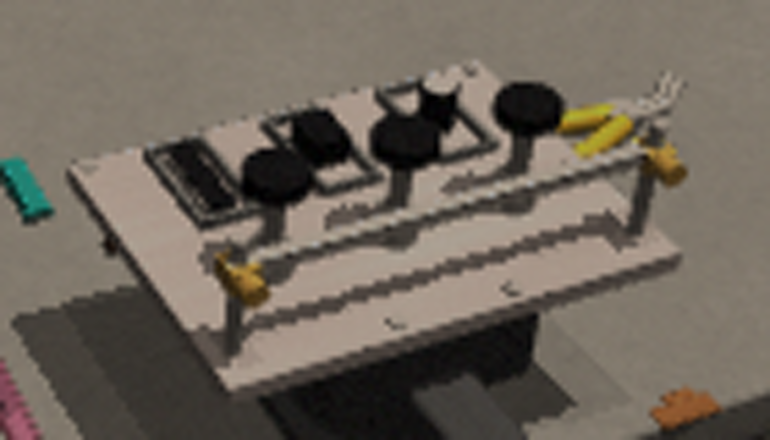

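```bash
cat > h.py <<'E'
import numpy as np,cv2,pickle
from scipy.spatial.transform import Rotation as Ro
def cam(c):
    r=np.array(c['rotation']);R=Ro.from_euler('xyz',r).as_matrix() if r.shape==(3,) else r
    return np.array(c['mtx']),np.array(c['xyz']),R
def ray(c,uv,z):
    K,t,R=cam(c);d=R@np.linalg.solve(K,[uv[0],uv[1],1]);return t+d*(z-t[2])/d[2]
def proj(c,P):
    K,t,R=cam(c);p=(np.atleast_2d(P)-t)@R@K.T;return p[:,:2]/p[:,2:]
E
python3 - <<'E'
from h import *
d=pickle.load(open('c0.pkl','rb'))
for n,(x0,y0,x1,y1),th in(('top',(160,128,275,160),60),('scene',(270,155,345,190),45)):
    im=d[n]['pixels'];g=cv2.cvtColor(im,cv2.COLOR_RGB2GRAY)
    up=cv2.resize(g[y0:y1,x0:x1],None,fx=8,fy=8,interpolation=cv2.INTER_CUBIC)
    m=(up<th+20).astype('uint8')*255
    cs,_=cv2.findContours(m,0,2)
    for c in cs:
        a=cv2.contourArea(c)/64
        if a<60: continue
        (e,ax,an)=cv2.fitEllipse(c);x,y,w,h=cv2.boundingRect(c)
        uv=((e[0]+.5)/8+x0-.5,(e[1]+.5)/8+y0-.5)
        print(n,np.round(uv,2),a,np.round(ax,1),(x/8+x0,y/8+y0,w/8,h/8),ray(d[n],uv,.171).round(4))
E
```

```text
top [213.41 142.21] 167.703125 [106.9 128.7] (206.5, 134.5, 14.25, 16.5) [0.6023 0.1255 0.171 ]
top [247.94 141.95] 169.6796875 [101.1 139.7] (241.375, 133.875, 13.375, 17.625) [0.6027 0.0609 0.171 ]
top [179.03 141.9 ] 175.2421875 [108.9 131.9] (172.125, 133.875, 14.75, 16.5) [0.603  0.1902 0.171 ]
scene [286.19 176.09] 391.9609375 [154.5 260.6] (270.0, 164.625, 34.25, 25.375) [0.6099 0.0603 0.171 ]
scene [329.74 166.49] 124.9609375 [ 91.1 150.1] (324.625, 160.0, 12.875, 17.25) [0.6175 0.1779 0.171 ]
scene [311.16 170.31] 237.0625 [156.7 193.2] (302.375, 159.625, 23.0, 23.625) [0.6132 0.1272 0.171 ]
```

Run:
```python
from h import *
d=pickle.load(open('c0.pkl','rb'))
c=np.array([.6025,.1255]);yaw=0.0
def P(x,y,z): # relative cap middle, vise frame
    R=np.array([[np.cos(yaw),-np.sin(yaw)],[np.sin(yaw),np.cos(yaw)]]);return np.r_[c+R@[x,y],z]
def draw(n,x0,y0,x1,y1,f):
    im=cv2.resize(d[n]['pixels'][y0:y1,x0:x1,::-1],None,fx=f,fy=f,interpolation=cv2.INTER_CUBIC)
    def pl(pts,col,closed=False):
        p=(proj(d[n],np.array(pts))-[x0,y0]+.5)*f-.5
        cv2.polylines(im,[np.round(p*16).astype(np.int32)],closed,col,1,cv2.LINE_AA,4)
    for y in(-.065,0,.065):
        pl([P(.016*np.cos(a),y+.016*np.sin(a),.171) for a in np.linspace(0,6.28,40)],(0,0,255))
    for z,col in((.148,(255,0,0)),(.156,(0,255,0)),(.164,(0,255,255))):
        pl([P(.042,-.111,z),P(.042,.111,z)],col)
    for s in(-1,1): pl([P(.042,.105*s,.112),P(.042,.105*s,.174)],(255,0,255))
    cv2.imwrite(f'pics/{n}2.png',im)
draw('scene',260,155,370,225,7);draw('top',150,100,285,165,5.9)
```

```text
(no output)
```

View pics/scene2.png

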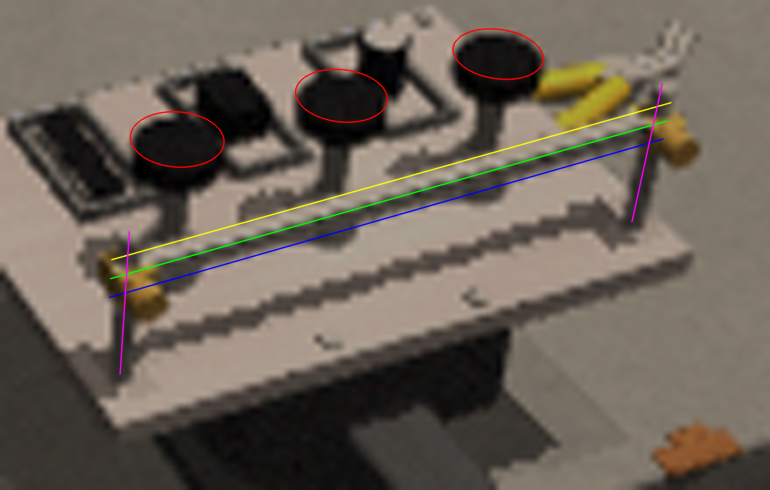

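View pics/top2.png

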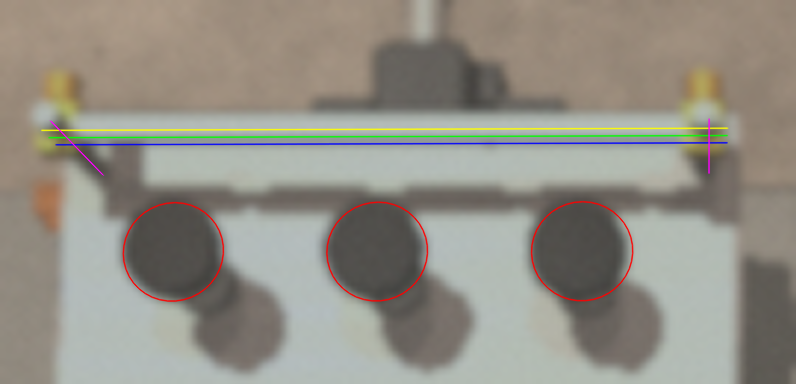

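```bash
cat > ov.py <<'E'
from h import *
d=pickle.load(open('c0.pkl','rb'))
c=np.array([.6048,.1253]);yaw=0.0
def P(x,y,z):
    R=np.array([[np.cos(yaw),-np.sin(yaw)],[np.sin(yaw),np.cos(yaw)]]);return np.r_[c+R@[x,y],z]
def draw(n,x0,y0,x1,y1,f,z,out):
    im=cv2.resize(d[n]['pixels'][y0:y1,x0:x1,::-1],None,fx=f,fy=f,interpolation=cv2.INTER_CUBIC)
    im=cv2.convertScaleAbs(im,alpha=1.3)
    def pl(pts,col,closed=False):
        p=(proj(d[n],np.array(pts))-[x0,y0]+.5)*f-.5
        cv2.polylines(im,[np.round(p*16).astype(np.int32)],closed,col,1,cv2.LINE_AA,4)
    for y in(-.065,0,.065):
        for zz in(.171,.160):pl([P(.016*np.cos(a),y+.016*np.sin(a),zz) for a in np.linspace(0,6.28,40)],(0,0,255))
    pl([P(.038,-.111,z),P(.038,.111,z),P(.046,.111,z),P(.046,-.111,z)],(0,255,0),True)
    for s in(-1,1):
      for zz in(.112,.174):pl([P(.042+.004*np.cos(a),.105*s+.004*np.sin(a),zz) for a in np.linspace(0,6.28,20)],(255,0,255))
    cv2.imwrite(out,im)
E
python3 - <<'E'
from ov import *
draw('scene',270,170,325,212,14,.156,'pics/s3.png');draw('scene',315,150,370,192,14,.156,'pics/s4.png')
draw('top',150,105,285,165,5.9,.156,'pics/t3.png')
E
```

```text
(no output)
```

View pics/s3.png

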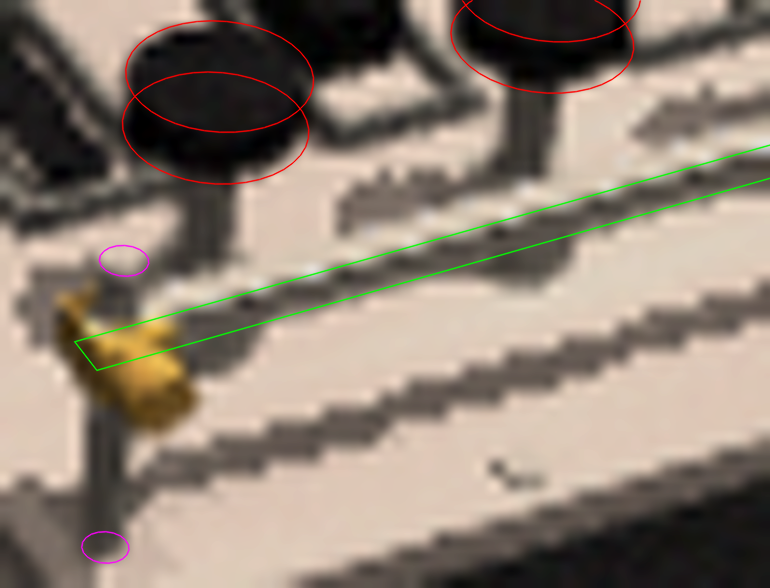

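View pics/s4.png

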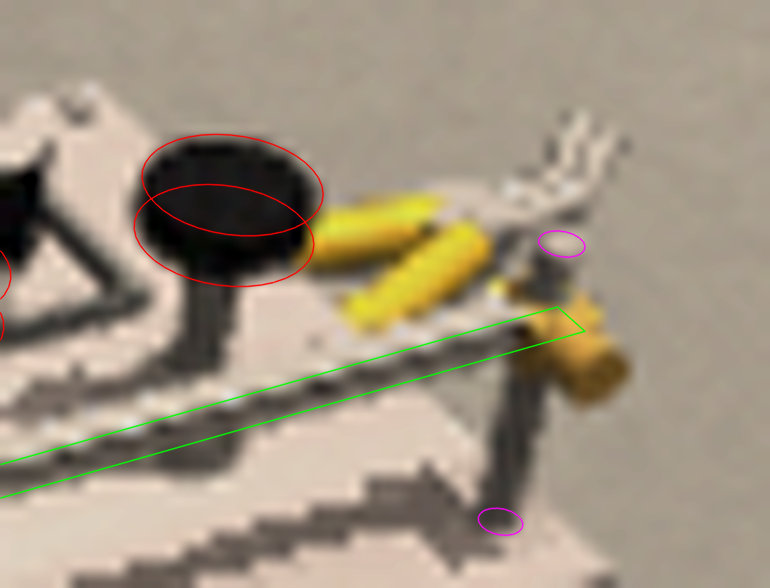

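View pics/t3.png

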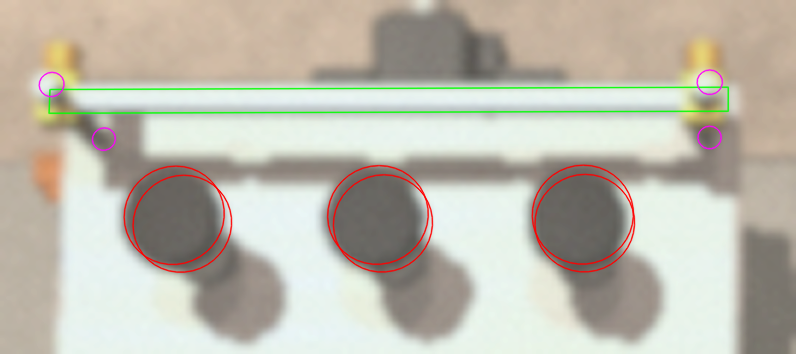

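Run:
```python
from ov import *
def prof(n,ys,xs):
    g=cv2.cvtColor(d[n]['pixels'],cv2.COLOR_RGB2GRAY).astype(np.float32)
    out=[]
    for x in xs:
        pts=proj(d[n],np.array([P(x,y,.160) for y in ys])).astype(np.float32)
        out.append(cv2.remap(g,pts[None,:,0],pts[None,:,1],cv2.INTER_LINEAR).mean())
    return np.array(out)
ys=np.linspace(-.085,.085,300)
xs=np.arange(.02,.066,.0015)
for n in('top','scene'):
    # row vs averaged offset, report pixel row shift in image vertical
    p=prof(n,ys,xs)
    print(n); print([(round(float(x)*1000,1),int(v)) for x,v in zip(xs,p)])
for n in('top','scene'):
  for z in(.148,.156,.160,.164,.112):
    a=proj(d[n],[P(x,0,z) for x in(.038,.046)]);print(n,z,a.round(2).tolist())
```

```text
top
[(20.0, 114), (21.5, 137), (23.0, 158), (24.5, 173), (26.0, 179), (27.5, 180), (29.0, 180), (30.5, 180), (32.0, 179), (33.5, 175), (35.0, 163), (36.5, 153), (38.0, 153), (39.5, 171), (41.0, 180), (42.5, 181), (44.0, 175), (45.5, 158), (47.0, 135), (48.5, 122), (50.0, 120), (51.5, 124), (53.0, 127), (54.5, 129), (56.0, 129), (57.5, 130), (59.0, 130), (60.5, 130), (62.0, 131), (63.5, 132), (65.0, 133)]
scene
[(20.0, 127), (21.5, 128), (23.0, 126), (24.5, 122), (26.0, 116), (27.5, 112), (29.0, 109), (30.5, 107), (32.0, 109), (33.5, 115), (35.0, 128), (36.5, 142), (38.0, 150), (39.5, 150), (41.0, 141), (42.5, 117), (44.0, 85), (45.5, 67), (47.0, 66), (48.5, 72), (50.0, 85), (51.5, 102), (53.0, 119), (54.5, 131), (56.0, 137), (57.5, 142), (59.0, 147), (60.5, 150), (62.0, 153), (63.5, 153), (65.0, 152)]
top 0.148 [[215.69, 124.72], [215.77, 120.73]]
top 0.156 [[215.1, 123.52], [215.18, 119.48]]
top 0.16 [[214.8, 122.9], [214.89, 118.84]]
top 0.164 [[214.5, 122.28], [214.59, 118.2]]
top 0.112 [[218.19, 129.85], [218.26, 126.03]]
scene 0.148 [[315.85, 184.83], [317.63, 186.72]]
scene 0.156 [[316.24, 182.2], [318.02, 184.08]]
scene 0.16 [[316.43, 180.88], [318.22, 182.75]]
scene 0.164 [[316.62, 179.54], [318.42, 181.42]]
scene 0.112 [[314.18, 196.31], [315.9, 198.23]]
```

```bash
cat > go.py <<'E'
from h import *
from bench import arm
def go(t):
    s=arm.get_state();R=Ro.from_euler('xyz',s['tool_rot']).as_matrix()
    print(s['clock'],s['tcp_pos'].round(4),s['tool_rot'].round(3),s['force'].round(2),s['opening'],'shift',(R.T@(np.array(t)-s['tcp_pos'])).round(4))
E
python3 -c "
from go import *
go([.647,.08,.20])"
```

```text
0.1 [0.2438 0.6289 0.2304] [-3.14   0.     2.772] [0.28 0.06 0.1 ] 1.0036233590766963 shift [-0.5744 -0.366   0.0311]
```

Request:
send_rows(moves=[[1, -0.048, -0.0305, 0, -0.06], [1, -0.096, -0.061, 0, -0.12], [1, -0.144, -0.0915, 0, -0.18], [1, -0.192, -0.122, 0, -0.24], [1, -0.24, -0.1525, 0, -0.3], [1, -0.288, -0.183, 0, -0.37], [1, -0.336, -0.2135, 0, -0.37], [1, -0.384, -0.244, 0, -0.37], [1, -0.432, -0.2745, 0, -0.37], [1, -0.48, -0.305, 0, -0.37]], force=40)

```text
clock: 1.35
tcp_pos: [0.5819, 0.1699, 0.231]
tool_rot: [-3.142, -0.0, -3.141]
force: [0.3, 0.9, 0.3]
opening: -0.002
```

```bash
python3 -c "
from go import *
go([.647,.08,.19])"
```

```text
1.35 [0.5819 0.1699 0.231 ] [-3.142 -0.    -3.141] [0.3  0.86 0.34] -0.001787279670068342 shift [-0.0651 -0.0899  0.041 ]
```

Request:
send_rows(moves=[[1, -0.033, -0.045, 0, 0], [1, -0.065, -0.09, 0, 0], [1, -0.065, -0.09, 0.03, 0], [1, -0.065, -0.09, 0.04, 0], [1, -0.065, -0.09, 0.04, 0], [1, -0.065, -0.09, 0.04, 0]])

```text
clock: 2.1
tcp_pos: [0.6465, 0.0826, 0.1923]
tool_rot: [3.141, 0.001, -3.14]
force: [0.8, 0.0, 0.8]
opening: -0.001
```

```bash
python3 -c "
from go import *
go([.647,.08,.167])
c=arm.read_camera('scene');cv2.imwrite('pics/s5.png',cv2.resize(c['pixels'][130:220,240:370,::-1],None,fx=6,fy=6,interpolation=cv2.INTER_CUBIC))
go([.647,.08,.167])"
```

```text
2.1 [0.6465 0.0826 0.1923] [ 3.141e+00  1.000e-03 -3.140e+00] [0.77 0.04 0.82] -0.0006939490720875071 shift [-0.0005 -0.0027  0.0253]
2.15 [0.6467 0.0825 0.1924] [ 3.141e+00  2.000e-03 -3.140e+00] [ 0.66 -0.35 -0.15] -0.005148243457504557 shift [-0.0003 -0.0025  0.0254]
```

View pics/s5.png

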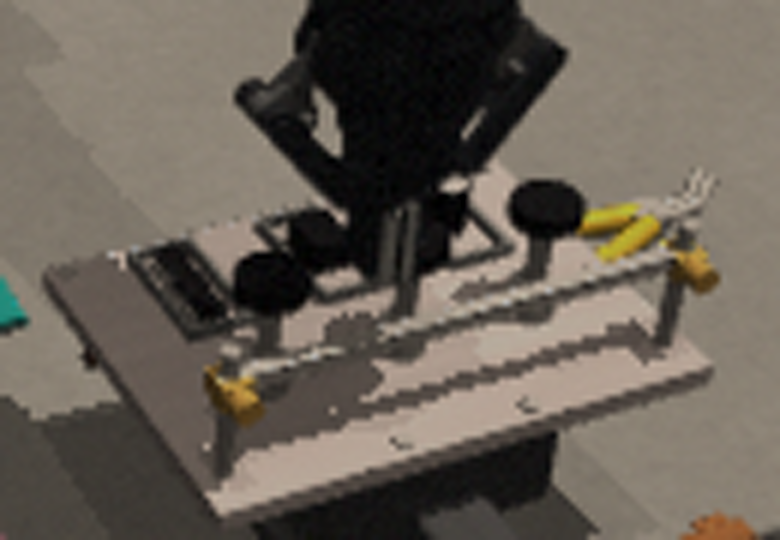

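Request:
send_rows(moves=[[1, 0, 0, 0.015, 0], [1, 0, 0, 0.022, 0], [1, 0, 0, 0.022, 0], [1, 0, 0, 0.022, 0], [1, 0, 0, 0.022, 0]])

```text
clock: 2.78
tcp_pos: [0.6466, 0.0815, 0.1696]
tool_rot: [3.141, 0.001, -3.142]
force: [0.2, -0.5, -0.5]
opening: -0.003
```

Request:
send_rows(moves=[[1, 0, 0, 0.002, 0], [1, 0, 0, 0.004, 0], [1, 0, 0, 0.004, 0]])

```text
clock: 3.15
tcp_pos: [0.6461, 0.0815, 0.165]
tool_rot: [-3.142, -0.0, -3.141]
force: [-0.5, 0.9, 0.5]
opening: 0.0
```

Request:
send_rows(moves=[[1, 0, 0, 0.001, 0], [1, 0, 0, 0.001, 0]])

```text
clock: 3.4
tcp_pos: [0.6463, 0.0816, 0.1643]
tool_rot: [3.142, -0.0, -3.141]
force: [0.4, -0.4, -0.0]
opening: 0.003
```

Request:
send_rows(moves=[[1, 0, 0, 0.001, 0], [1, 0, 0, 0.001, 0]])

```text
clock: 3.65
tcp_pos: [0.6462, 0.0815, 0.1632]
tool_rot: [-3.142, -0.0, -3.141]
force: [-0.2, -0.6, 0.5]
opening: -0.001
```

Request:
send_rows(moves=[[1, 0, 0, 0.001, 0], [1, 0, 0, 0.001, 0]])

```text
clock: 3.9
tcp_pos: [0.6464, 0.0816, 0.1626]
tool_rot: [3.141, 0.0, -3.141]
force: [-0.5, 0.1, 3.3]
opening: 0.001
```

Request:
send_rows(moves=[[1, 0, 0, 0.0005, 0], [1, 0, 0, 0.0005, 0]])

```text
clock: 4.15
tcp_pos: [0.6464, 0.0816, 0.1626]
tool_rot: [3.141, 0.0, -3.141]
force: [-1.8, -0.1, 6.9]
opening: -0.0
```

Request:
send_rows(moves=[[1, 0, 0, -0.03, 0], [1, 0, 0, -0.03, 0], [1, 0.0415, -0.0205, -0.03, 0], [1, 0.0415, -0.0205, -0.03, 0], [1, 0.0415, -0.0205, -0.03, 0], [1, 0.0415, -0.0205, -0.03, 0]])

```text
clock: 4.9
tcp_pos: [0.6055, 0.0617, 0.1916]
tool_rot: [3.141, 0.0, -3.141]
force: [0.5, -0.0, -1.3]
opening: 0.003
```

```bash
python3 -c "
from go import *
c=arm.read_camera('scene');cv2.imwrite('pics/s6.png',cv2.resize(c['pixels'][130:220,240:370,::-1],None,fx=6,fy=6,interpolation=cv2.INTER_CUBIC))
c=arm.read_camera('top');cv2.imwrite('pics/t6.png',cv2.resize(c['pixels'][90:220,145:290,::-1],None,fx=4,fy=4,interpolation=cv2.INTER_CUBIC))
go([.605,.061,.173])"
```

```text
5.0 [0.6054 0.0616 0.1916] [ 3.141  0.    -3.141] [-0.38 -0.35  0.49] -0.0010107969065980555 shift [ 0.0004 -0.0006  0.0186]
```

View pics/s6.png

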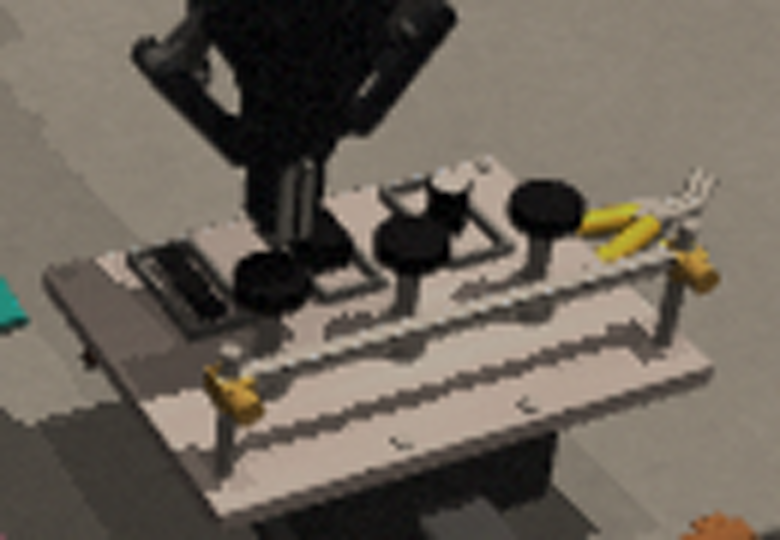

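View pics/t6.png

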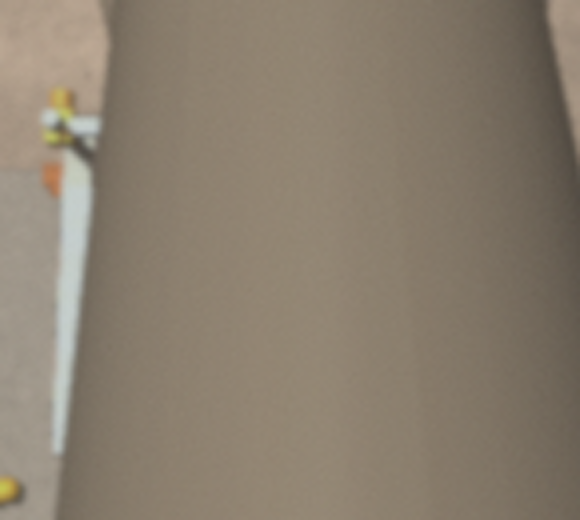

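Request:
send_rows(moves=[[1, 0, -0.0005, 0.01, 0], [1, 0, -0.0005, 0.018, 0], [1, 0, -0.0005, 0.018, 0], [1, 0, -0.0005, 0.018, 0]])

```text
clock: 5.5
tcp_pos: [0.6048, 0.0605, 0.1737]
tool_rot: [-3.142, -0.0, -3.141]
force: [-0.0, -0.8, -0.4]
opening: 0.003
```

Request:
send_rows(moves=[[1, 0, 0, 0.001, 0], [1, 0, 0, 0.002, 0], [1, 0, 0, 0.002, 0]])

```text
clock: 5.88
tcp_pos: [0.6048, 0.0605, 0.1718]
tool_rot: [3.142, 0.0, -3.141]
force: [-1.2, -0.3, 0.5]
opening: 0.001
```

Request:
send_rows(moves=[[1, 0, 0, 0.0005, 0], [1, 0, 0, 0.001, 0], [1, 0, 0, 0.001, 0]])

```text
clock: 6.25
tcp_pos: [0.6049, 0.0605, 0.1711]
tool_rot: [3.141, 0.0, -3.141]
force: [-0.5, -0.5, 3.2]
opening: -0.004
```

Request:
send_rows(moves=[[1, 0, 0, 0.001, 0], [1, 0, 0, 0.002, 0], [1, 0, 0, 0.003, 0], [1, 0, 0, 0.004, 0], [1, 0, 0, 0.005, 0], [1, 0, 0, 0.006, 0], [1, 0, 0, 0.007, 0], [1, 0, 0, 0.008, 0], [1, 0, 0, 0.008, 0], [1, 0, 0, 0.008, 0]])

```text
clock: 7.5
tcp_pos: [0.6049, 0.0606, 0.1629]
tool_rot: [3.142, 0.0, -3.141]
force: [-2.0, -0.4, 5.6]
opening: 0.003
```

```bash
python3 -c "
from go import *
c=arm.read_camera('scene');cv2.imwrite('pics/s7.png',cv2.resize(c['pixels'][130:220,240:370,::-1],None,fx=6,fy=6,interpolation=cv2.INTER_CUBIC))
go([.605,.061,.1625])"
```

```text
7.55 [0.6049 0.0605 0.1629] [ 3.142  0.    -3.141] [-2.14  0.15  5.74] -0.0003426055112715667 shift [-0.0001  0.0005  0.0004]
```

View pics/s7.png

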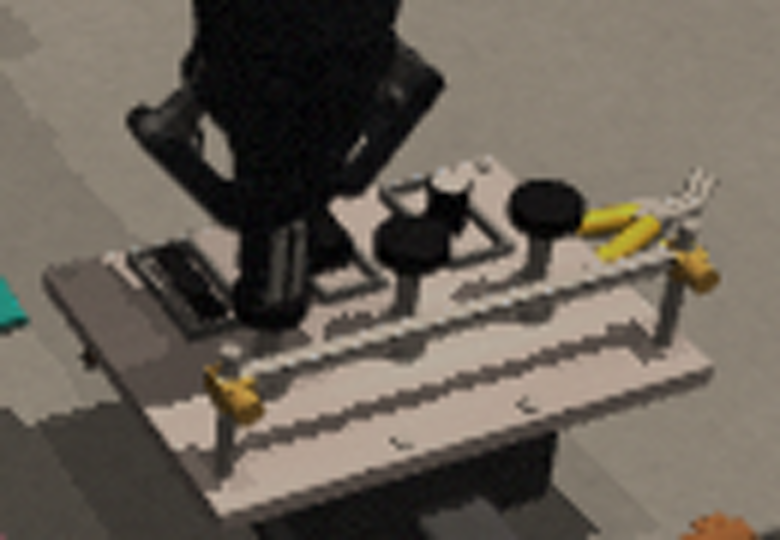

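The fingertips sit on the right cap. Its lower rim is now at zoom row ~328, down from ~312, which is about 8 mm. I'll trim 0.4 mm and hold.

Request:
send_rows(moves=[[1, 0, 0, 0.0004, 0], [1, 0, 0, 0.0004, 0], [1, 0, 0, 0.0004, 0], [1, 0, 0, 0.0004, 0], [1, 0, 0, 0.0004, 0], [1, 0, 0, 0.0004, 0], [1, 0, 0, 0.0004, 0], [1, 0, 0, 0.0004, 0], [1, 0, 0, 0.0004, 0], [1, 0, 0, 0.0004, 0]])

```text
clock: 8.8
tcp_pos: [0.6049, 0.0605, 0.1625]
tool_rot: [3.142, 0.0, -3.141]
force: [-1.8, 0.5, 6.1]
opening: -0.003
```

Request:
send_rows(moves=[[1, 0, 0, 0, 0], [1, 0, 0, 0, 0], [1, 0, 0, 0, 0], [1, 0, 0, 0, 0], [1, 0, 0, 0, 0], [1, 0, 0, 0, 0], [1, 0, 0, 0, 0], [1, 0, 0, 0, 0], [1, 0, 0, 0, 0], [1, 0, 0, 0, 0]])

```text
clock: 10.05
tcp_pos: [0.6049, 0.0605, 0.1626]
tool_rot: [3.141, 0.0, -3.141]
force: [-1.2, 0.6, 5.2]
opening: 0.0
```

Request:
send_rows(moves=[[1, 0, 0, 0, 0], [1, 0, 0, 0, 0], [1, 0, 0, 0, 0], [1, 0, 0, 0, 0], [1, 0, 0, 0, 0], [1, 0, 0, 0, 0], [1, 0, 0, 0, 0], [1, 0, 0, 0, 0], [1, 0, 0, 0, 0], [1, 0, 0, 0, 0]])

```text
clock: 11.3
tcp_pos: [0.6049, 0.0606, 0.1625]
tool_rot: [3.141, 0.0, -3.141]
force: [-0.8, -0.7, 6.0]
opening: 0.001
```

Request:
send_rows(moves=[[1, 0, 0, 0, 0], [1, 0, 0, 0, 0], [1, 0, 0, 0, 0], [1, 0, 0, 0, 0], [1, 0, 0, 0, 0], [1, 0, 0, 0, 0], [1, 0, 0, 0, 0], [1, 0, 0, 0, 0], [1, 0, 0, 0, 0], [1, 0, 0, 0, 0]])

```text
clock: 12.55
tcp_pos: [0.6049, 0.0605, 0.1625]
tool_rot: [3.141, 0.0, -3.141]
force: [-1.8, 0.3, 4.9]
opening: -0.001
```

Held steady for 4.6 s at z = 0.1625. Handing in while still holding.

```bash
python3 -c "
from go import *
go([.605,.061,.1625]);print(arm.sign_off())"
```

```text
12.55 [0.6049 0.0605 0.1625] [ 3.141  0.    -3.141] [-1.76  0.29  4.92] -0.0010853977054170701 shift [-0.0001  0.0005  0.    ]
the job is handed in; nothing more can be done
None
```

I pressed the right nest's plunger, where the long chip lies, until its cap was level with the gauge bar. I handed the job in at 12.55 s, still holding it down.

- **Level:** The two camera views put the top of the bar at about 0.162 m. A light fingertip touch on the bar (up to about 7 N) gave 0.1626 m, and touching the unpressed cap gave 0.171 m, as specified. I held the cap at 0.1625–0.1626 m, about 8.5 mm down and well short of the 30 mm stop.
- **Hold:** It stayed there for over 3.7 s before I handed in. The push read 4.9–6.1 N, where the spring should give about 6 N. The lower readings are within the roughly ±1 N noise.
- **Not confirmed:** The last picture was taken before the final 0.4 mm trim. It shows the right cap about 8 mm lower and the other plungers, the parts and the pliers (the only tool in that view) untouched. The arm blocked the top camera, so the final level rests on the touch measurement rather than a picture.

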